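# Put the milling tools back in their own pots

## Task

The four milling tools beside the machine have been put back in the wrong tool pots. Move each one to the pot whose coloured collar matches the coloured ring on the tool, standing upright and fully home with its flange resting on the pot; the grey pot is free for parking a tool on the way and must be empty again at the end. Keep the tools upright, lower them in rather than dropping them, and leave the oil tin standing where it is.

Things in the scene. Friction and masses are not known exactly. Their poses are not given: they have to be found in the camera images.
- red_grip (a point): Red tool: collet chuck with gold end mill (12 mm across), red ring on its flange, cutter up, 0.4-0.7 kg, 135 mm long. From its foot: taper 48 (18 to 32 across), flange and ring 22 (47 across), round nose 45 (34 across), cutter 20 mm. Point: on the axis, half-way up the nose where it is gripped, 95 above the foot, 47 above the flange's underside, 40 below the top. z up; any yaw.
- yellow_grip (a point): Yellow tool: drill chuck with short gold drill (8 mm across), yellow ring on its flange, cutter up, 0.4-0.7 kg, 135 mm long. From its foot: taper 48 (18 to 32 across), flange and ring 22 (47 across), round nose 45 (34 across), cutter 20 mm. Point: on the axis, half-way up the nose where it is gripped, 95 above the foot, 47 above the flange's underside, 40 below the top. z up; any yaw.
- blue_grip (a point): Blue tool: holder with steel countersink cone (25 mm across), blue ring on its flange, cutter up, 0.4-0.7 kg, 135 mm long. From its foot: taper 48 (18 to 32 across), flange and ring 22 (47 across), round nose 45 (34 across), cutter 20 mm. Point: on the axis, half-way up the nose where it is gripped, 95 above the foot, 47 above the flange's underside, 40 below the top. z up; any yaw.
- green_grip (a point): Green tool: arbor with small face mill (30 mm across), green ring on its flange, cutter up, 0.4-0.7 kg, 135 mm long. From its foot: taper 48 (18 to 32 across), flange and ring 22 (47 across), round nose 45 (34 across), cutter 20 mm. Point: on the axis, half-way up the nose where it is gripped, 95 above the foot, 47 above the flange's underside, 40 below the top. z up; any yaw.
- red_mouth (a point): Pot with the red collar (80 mm across), bolted down on a 92 square foot. Home of the red tool; at the start another tool stands in it. Point: centre of its mouth, 60 mm above the bench; z up. Bore 34 across, 48 deep; a taper's foot enters from up to 7 mm off centre. A tool is home when its flange rests on the mouth, its grip point 47 mm above this point (1 mm play).
- yellow_mouth (a point): Pot with the yellow collar (80 mm across), bolted down on a 92 square foot. Home of the yellow tool; at the start another tool stands in it. Point: centre of its mouth, 60 mm above the bench; z up. Bore 34 across, 48 deep; a taper's foot enters from up to 7 mm off centre. A tool is home when its flange rests on the mouth, its grip point 47 mm above this point (1 mm play).
- blue_mouth (a point): Pot with the blue collar (80 mm across), bolted down on a 92 square foot. Home of the blue tool; at the start another tool stands in it. Point: centre of its mouth, 60 mm above the bench; z up. Bore 34 across, 48 deep; a taper's foot enters from up to 7 mm off centre. A tool is home when its flange rests on the mouth, its grip point 47 mm above this point (1 mm play).
- green_mouth (a point): Pot with the green collar (80 mm across), bolted down on a 92 square foot. Home of the green tool; at the start another tool stands in it. Point: centre of its mouth, 60 mm above the bench; z up. Bore 34 across, 48 deep; a taper's foot enters from up to 7 mm off centre. A tool is home when its flange rests on the mouth, its grip point 47 mm above this point (1 mm play).
- grey_mouth (a point): Pot with the grey collar (80 mm across), bolted down on a 92 square foot. The spare: empty at start and end; any tool fits. Point: centre of its mouth, 60 mm above the bench; z up. Bore 34 across, 48 deep; a taper's foot enters from up to 7 mm off centre. A tool is home when its flange rests on the mouth, its grip point 47 mm above this point (1 mm play).
- oil_tin: Bystander: round yellow and blue oil tin, 56 mm across, 85 mm high, standing loose on the bench; origin at the centre of its underside.
Not all that is in view belongs to the job. Leave any pink look-alike of the part that bears blue_grip alone.

How it is judged:
By the outcome, as a careful person would: the job done as asked, in the order asked, and still so for the second after the job is handed in, with the robot touching nothing.
It also fails if it takes over 136 s, if anything falls off the work surface, if the arm or the gripper's body presses on something with over 40 N, if the wrist force passes 120 N, or if a joint passes its speed limit or range.

## Robot

A 6-joint arm with a two-finger parallel gripper is mounted at the origin on the work surface. World frame = base frame: x ahead of the robot, y to its left, z up, the work surface at z = 0. Lengths are in mm, angles in rad, forces in N, time in s.
With the tool pointing down it reaches from about 375 to 825 mm from the base axis. Payload 5.5 kg.
Tool frame: the origin (TCP) lies at the very end of the fingers, on their centre line; the grasp point (between the pads) lies 19 mm behind it; z points along the fingers, y is the line along which they close (so a half turn about z gives the same grasp; the last joint's range is limited). The gripper opens to 85 mm and grips with 20 to 120 N. Pads are 22 mm wide; open, the fingers measure 114 mm over their backs; the gripper's body (76 mm by 85 mm) begins 54 mm behind the grasp point. The pads swing forward as they close: fully open they stand 13 mm farther back than shut.
Start: joints at [-1.24, 0.314, -0.047, 1.21, 0, 1.571], TCP at [194.876, -567.466, 208.899] pointing down, gripper open.
Joint ranges: [-2.67, 2.67], [-0.69, 1.73], [-1.03, 1.25], [-2.08, 2.16], [-1.42, 1.45], [-3.14, 3.14]. Speed limits (rad/s): [2.39, 2.39, 3.01, 3.14, 3.14, 3.14].

## Interface

Orientations are given as a rotation vector (axis times angle).
In Python, from workcell import * gives the robot as it stands. The module is installed in compiled form; this text tells all that it offers.
- The arm moves only by the shell command python3 -m inch 'ROWS' [OPENING] [FORCE]. ROWS is a JSON object of lists of equal length, an entry for each row: "linear": the shift along the world's x, y, z in m, a list of three; "turn": the turn about the world's z in degrees. In form: {"linear": [[dx, dy, dz], ...], "turn": [turn, ...]}. A call has 1 to 8 rows; each row is the pose to reach, as a shift and turn from the pose commanded when the call began; what a row does not reach only later rows make up. A row lasts 1/12 s, in which the tool goes at most 41.7 mm and 7.16 degrees, less where a joint would pass 70% of its speed; a pose out of reach is approached as far as the arm can. A call with a gripper value outside its range is refused whole. OPENING is the closure, from 0 (fully open) to 1 (shut), set as the call begins (- or left out, the last holds). The fingers move at their own pace and stop on an object; FORCE is the grip in N (left out, the last holds). Time passes only in rows, so rows that repeat a pose let the fingers close. It gives the time, the measured TCP pose, the force, the opening and the grip force at its end, in the units of the state.
- observe(): the state, without advancing time (a new reading comes with each control period).
- capture(name): name is "side" or "top"; returns the picture (420x560x3 uint8, red, green, blue); there is no depth.
- camera_model(name): a dict with "fovy" (degrees; the focal length in pixels is half the picture's height over the tangent of half this angle, whatever the lens; pixels are square), "cx", "cy" (the principal point, pixels), "R" (3x3) and "t" (3): a world point X has camera coordinates R X + t. Camera axes: x right, y down, z forward; pixel columns grow to the right and rows downward; lengths in mm; the calibration is good to about 2 mm. A picture is of the moment at which its call begins. camera_model takes no time and is no camera call.
- finish_job(): hands the job in; it is judged then, once.
The state is a dict: "t": time; "joints": joint angles; "joint_vel": joint speeds; "joint_efforts": joint torques, N m; "position": TCP position; "orientation": TCP orientation; "contact_force": force on the tool from outside, world axes, zero at the start; "ft_torque": the same for the moment, N m; "grip_width": finger opening in mm; "finger_force": force on a finger pad.
Only numpy, scipy, OpenCV 4.12 (cv2) and the standard library are available. Lean on these libraries where they do the work, as an engineer would, in place of code of your own. Each camera call takes 0.05 s, during which the arm holds its last target. There are 200 camera calls.

## Working session

There is one attempt and no reset: what is moved stays moved. The work goes in short steps, Python scripts to look and compute and a shell command to move; the robot and the scene stay as the last step left them, time stands still between calls to the robot, and variables do not carry over. Pictures are saved under pics/ and viewed, at most 14 in all, crops included, and the job is handed in when it is done.

```bash
mkdir -p pics
python3 - <<'E'
from workcell import *
import cv2,numpy as np
for n in("top","side"):
    im=capture(n); cv2.imwrite(f"pics/{n}0.png",cv2.resize(im[:,:,::-1],(800,600),interpolation=cv2.INTER_CUBIC)); 
    np.save(f"pics/{n}0.npy",im)
    m=camera_model(n);print(n,m)
print(observe())
E
```

```text
top {'fovy': 50.57991682920631, 'cx': 284.42076689090675, 'cy': 214.1010249387251, 'R': array([[ 0.01047842, -0.99993353, -0.00481086],
       [-0.98089017, -0.00934387, -0.19433777],
       [ 0.1942799 ,  0.00675528, -0.98092288]]), 't': array([-55.22400841, 591.93130626, 833.1305697 ])}
side {'fovy': 50.82345780375711, 'cx': 279.2986152969029, 'cy': 206.70631520239283, 'R': array([[-0.97846797, -0.20619458, -0.00917736],
       [-0.13068259,  0.65332656, -0.74571205],
       [ 0.15975759, -0.72845604, -0.66620516]]), 't': array([563.53283922, 205.73102658, 712.95377081])}
{'t': 0.1, 'joints': array([-1.23999669e+00,  3.14178273e-01, -4.79436355e-02,  1.21021760e+00,
       -2.71676416e-05,  1.57080377e+00]), 'joint_vel': array([ 0.00137682, -0.00014601,  0.0032877 , -0.00065167, -0.00119961,
       -0.00055494]), 'joint_efforts': array([ 8.01435235e-04, -5.40768528e+01,  3.40538728e+01,  1.12188386e-02,
       -4.05157721e-06,  1.97834811e-05]), 'position': array([ 194.69342263, -566.95702874,  208.12259285]), 'orientation': array([-3.09722305e+00, -5.16991512e-01,  4.40995405e-04]), 'contact_force': array([-1.18424174,  0.09548297, -0.24247821]), 'ft_torque': array([-0.00791698,  0.0046862 ,  0.0194966 ]), 'finger_force': 0.0, 'grip_width': 85.36606558128855}
```

View pics/top0.png

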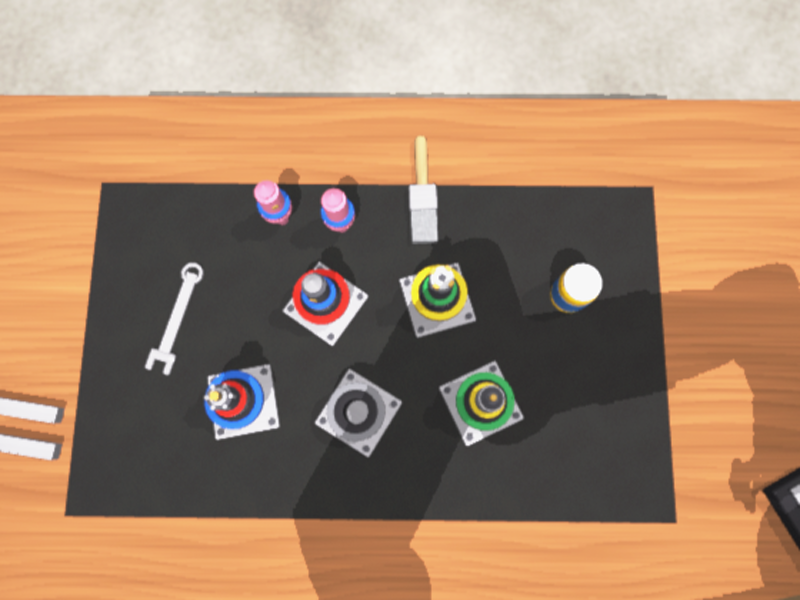

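View pics/side0.png

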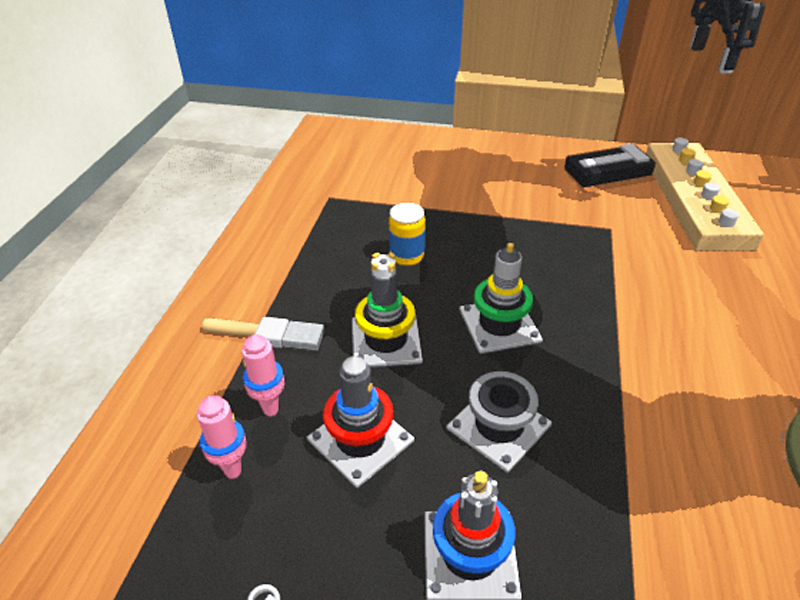

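The top view shows red pot (320,293) holding blue, yellow pot (437,292) holding green, blue pot (235,400) holding red, green pot (487,402) holding yellow, and grey pot (358,411) empty. The tin is at (575,290). That means two swaps through the grey pot.

```bash
cat > h.py <<'E'
import numpy as np,cv2
from workcell import *
def cam(n):
    m=camera_model(n); f=210/np.tan(np.radians(m["fovy"]/2))
    K=np.array([[f,0,m["cx"]],[0,f,m["cy"]],[0,0,1]]); return K,np.array(m["R"]),np.array(m["t"])
def proj(n,X):
    K,R,t=cam(n); p=K@(R@np.array(X,float)+t); return p[:2]/p[2]
def onz(n,uv,z):
    K,R,t=cam(n); d=R.T@np.linalg.solve(K,[*uv,1]); C=-R.T@t; return C+d*(z-C[2])/d[2]
def tri(a,b):
    P=[np.c_[K@R,K@t] for K,R,t in (cam("top"),cam("side"))]
    X=cv2.triangulatePoints(P[0],P[1],np.array(a,float).reshape(2,1),np.array(b,float).reshape(2,1)); return (X[:3]/X[3]).ravel()
HUE={"red":(0,6),"yellow":(24,36),"blue":(104,125),"green":(55,85)}
def ring(im,c,ctr,rad):
    h=cv2.cvtColor(im,cv2.COLOR_RGB2HSV)
    lo,hi=HUE[c]; H=h[...,0].astype(int); 
    if c=="red": H=(H+6)%180; lo,hi=0,13
    m=((H>=lo)&(H<=hi)&(h[...,1]>130)&(h[...,2]>50)).astype(np.uint8)
    z=np.zeros_like(m); cv2.circle(z,tuple(int(v) for v in ctr),rad,1,-1); m&=z
    n,l,s,_=cv2.connectedComponentsWithStats(m); k=1+np.argmax(s[1:,4])
    pts=cv2.convexHull(np.argwhere(l==k)[:,::-1].astype(np.int32))
    return cv2.fitEllipse(pts)
E
python3 - <<'E'
from h import *
T=np.load("pics/top0.npy");S=np.load("pics/side0.npy")
for c,a,b in [("red",(320,293),(358,413)),("yellow",(437,292),(385,314)),("blue",(235,400),(474,533)),("green",(487,402),(503,300))]:
    e=ring(T,c,np.array(a)*.7,30);g=ring(S,c,np.array(b)*.7,34)
    X=tri(e[0],g[0]); print(c,np.round(e[0]+e[1],1),np.round(g[0]+g[1],1),X.round(1),[onz(n,q[0],55).round(1)[:2] for n,q in(("top",e),("side",g))])
    for n,im,q in(("t",T,e),("s",S,g)): cv2.ellipse(im,q,(255,0,255),1)
for im in(T,S):pass
t=cv2.resize(T[170:330,130:380],None,fx=3.2,fy=3.2)[:300*2,:800]
s=cv2.resize(S[160:420,200:400],None,fx=2.3,fy=2.3)
cv2.imwrite("pics/t1.png",t[:,:,::-1]);cv2.imwrite("pics/s1.png",s[:,:,::-1])
for n,p in(("top",(575,285)),):print(onz(n,np.array([582,283])*.7,85))
E
```

```text
red [224.2 206.6  38.8  39.5] [250.4 289.8  44.3  49.6] [608.2  73.   51. ] [array([607.2,  72.4]), array([607.4,  76. ])]
yellow [307.  204.1  39.1  39.3] [269.1 220.1  34.1  42.5] [615.3 -94.9  50.5] [array([614.1, -94.7]), array([614.3, -90.3])]
blue [163.  279.4  39.6  42.1] [331.4 371.9  56.8  59.5] [461.2 188.   51.1] [array([460.5, 187. ]), array([461.7, 190.1])]
green [339.3 280.4  39.2  39.8] [351.9 208.8  32.2  41.4] [ 462.7 -158.4   50.3] [array([ 462.2, -157.9]), array([ 463.1, -153.2])]
[ 621.25597105 -289.44919941   85.        ]
```

View pics/t1.png

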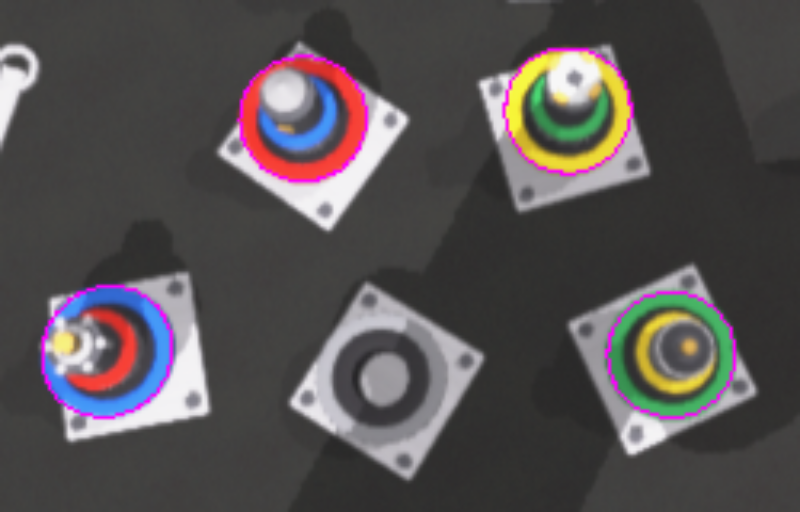

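View pics/s1.png

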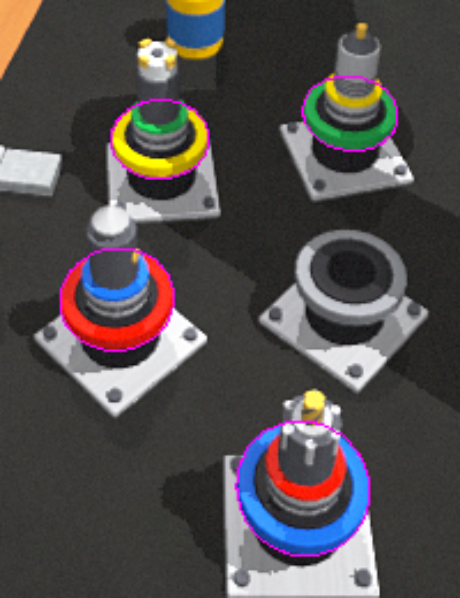

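The overlay ellipses sit well on all four coloured collars. In the crops, the grey ring is centred at about (386,380) top and (351,274) side.

Run:
```python
from h import *
a=(386/3.2+129.7,380/3.2+169.7);b=(351/2.3+199.8,274/2.3+159.8)
print("grey",tri(a,b).round(1),onz("top",a,51).round(1),onz("side",b,51).round(1))
# cutter tips (axis): red tool gold tip, yellow, green, blue at z=147
for c,p,q in [("blue",(287,88),(111,212)),("green",(574,78),(157,52)),("red",(64,343),(313,403)),("yellow",(689,347),(361,30))]:
    p=(p[0]/3.2+129.7,p[1]/3.2+169.7);q=(q[0]/2.3+199.8,q[1]/2.3+159.8)
    print(c,tri(p,q).round(1),onz("top",p,147).round(1))
```

```text
grey [446.   16.   49.4] [444.9  15.9  51. ] [447.1  17.3  51. ]
blue [607.5  69.8 138.8] [605.   68.5 147. ]
green [614.1 -94.5 143.1] [612.3 -94.3 147. ]
red [461.5 186.8 141.9] [460.3 185.2 147. ]
yellow [ 462.5 -158.1  139.3] [ 461.6 -157.1  147. ]
```

```bash
python3 -m inch '{"linear":[[0.13,0.2,0],[0.13,0.2,0],[0.13,0.2,0],[0.13,0.2,0],[0.13,0.2,0],[0.13,0.2,0],[0.13,0.2,0],[0.13,0.2,0]],"turn":[35,35,35,35,35,35,35,35]}' 0
python3 -m inch '{"linear":[[0.138,0.21,0],[0.138,0.21,0],[0.138,0.21,0],[0.138,0.21,0],[0.138,0.21,0],[0.138,0.21,0],[0.138,0.21,0],[0.138,0.21,0]],"turn":[36,36,36,36,36,36,36,36]}' 0
python3 -c "
from h import *
s=observe();print(s['joints'],s['position'],s['orientation'])
im=capture('side');cv2.imwrite('pics/s2.png',im[100:400,200:500,::-1])"
```

```text
t: 0.77
position: [325.5, -366.1, 208.8]
orientation: [-2.797, -1.429, 0.0]
contact_force: [-0.2, -0.4, 0.4]
grip_width: 85.3
finger_force: 0.0
t: 1.43
position: [463.7, -156.8, 208.6]
orientation: [-2.219, -2.223, 0.001]
contact_force: [0.0, -1.3, 0.2]
grip_width: 85.6
finger_force: 0.0
[-3.25761284e-01  1.06664694e-01 -3.06120516e-01  1.15842338e+00
 -5.05704747e-04  1.24319098e+00] [ 463.6915362  -156.82158585  208.56062791] [-2.21928912e+00 -2.22338563e+00  9.98941648e-04]
```

View pics/s2.png

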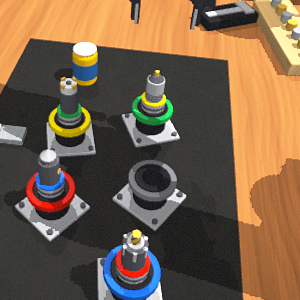

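Gripper fingers show at crop (135,12) and (195,12), which is full-image (335–395,112). I'll check the projection to confirm this agrees with the TCP.

```bash
python3 -c "
from h import *
for X in [(463.7,-156.8,208),(463.7-42,-156.8,221),(463.7+42,-156.8,221)]: print(proj('side',X)-[200,100])"
```

```text
[160.57663549  41.55380208]
[186.4852464  37.7262247]
[136.83705629  32.56466286]
```

Run:
```python
from h import *
for n,(x,y) in(("side",(290,80)),("top",(280,210))):
    im=capture(n)
    c=im[y:y+140,x:x+130]
    cv2.imwrite(f"pics/{n}3.png",cv2.resize(c[:,:,::-1],None,fx=4,fy=4,interpolation=cv2.INTER_CUBIC))
a=cv2.imread("pics/side3.png");b=cv2.imread("pics/top3.png");j=np.hstack([a,b]);cv2.imwrite("pics/j3.png",cv2.resize(j,None,fx=.75,fy=.75));print(j.shape)
print(proj("top",(421.7,-156.8,221)),proj("top",(505.7,-156.8,221)))
```

```text
(560, 1040, 3)
[351.30577141 301.31222158] [350.32428791 247.9939651 ]
```

View pics/j3.png

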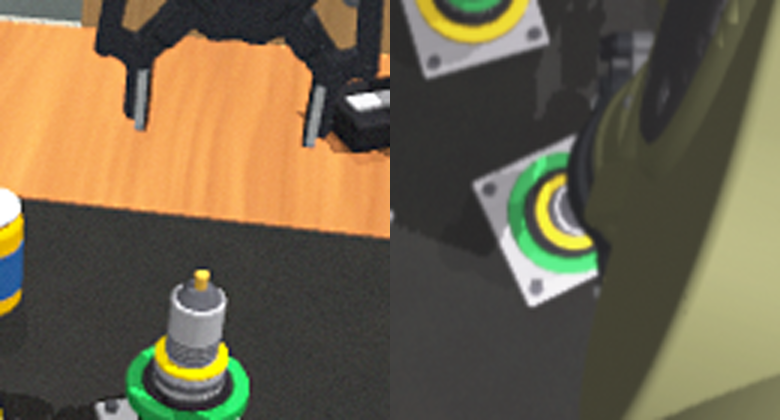

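```bash
python3 -m inch '{"linear":[[0,0,-0.02],[0,0,-0.04],[0,0,-0.05],[0,0,-0.05],[0,0,-0.05]],"turn":[0,0,0,0,0]}' 0
python3 - <<'E'
from h import *
im=capture("side");c=im[90:250,270:470]
cv2.imwrite("pics/s4.png",cv2.resize(c[:,:,::-1],None,fx=3,fy=3,interpolation=cv2.INTER_CUBIC))
p=observe()["position"];print(p,observe()["joints"])
for d in((-44,0,13),(44,0,13),(0,0,0)): print((proj("side",p+d)-[270,90])*3)
print((proj("side",(462.5,-158,147))-[270,90])*3,(proj("side",(462.5,-158,107))-[270,90])*3)
E
```

```text
t: 2.0
position: [462.0, -158.4, 158.8]
orientation: [-2.224, -2.217, 0.001]
contact_force: [0.3, -0.3, 0.7]
grip_width: 85.8
finger_force: 0.0
[ 462.77851599 -158.37964043  159.51053685] [-3.29671744e-01  1.33337442e-01 -3.90329110e-01  1.04681433e+00
 -9.69557641e-05  1.24357852e+00]
[342.02930599 212.27255112]
[192.72894676 195.51438283]
[264.31299314 221.56052163]
[262.46635162 238.69807309] [255.52713301 289.891495  ]
```

View pics/s4.png

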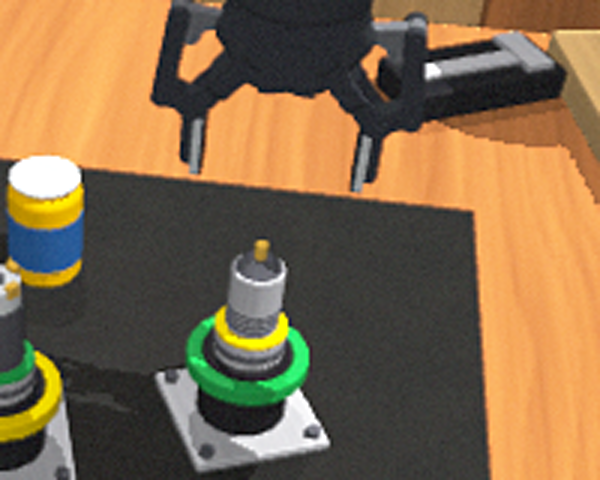

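The finger pad tips are at crop (195,170) and (357,188), about 8 px above the prediction. The tool tip at (262,242) matches its prediction. I need the top view to separate a y offset from a z offset.

Run:
```python
from h import *
im=capture("top");c=im[180:320,290:430]
c=np.clip(c.astype(float)*1.6,0,255).astype(np.uint8)
cv2.imwrite("pics/t5.png",cv2.resize(c[:,:,::-1],None,fx=4,fy=4,interpolation=cv2.INTER_CUBIC))
p=observe()["position"]
for d in((43,0,13),(57,0,13),(57,0,50),(43,-11,13),(43,11,13),(0,0,0)): print(d,((proj("top",p+d)-[290,180])*4).round())
```

```text
(43, 0, 13) [229. 284.]
(57, 0, 13) [228. 252.]
(57, 0, 50) [240. 240.]
(43, -11, 13) [255. 284.]
(43, 11, 13) [203. 284.]
(0, 0, 0) [227. 387.]
```

View pics/t5.png

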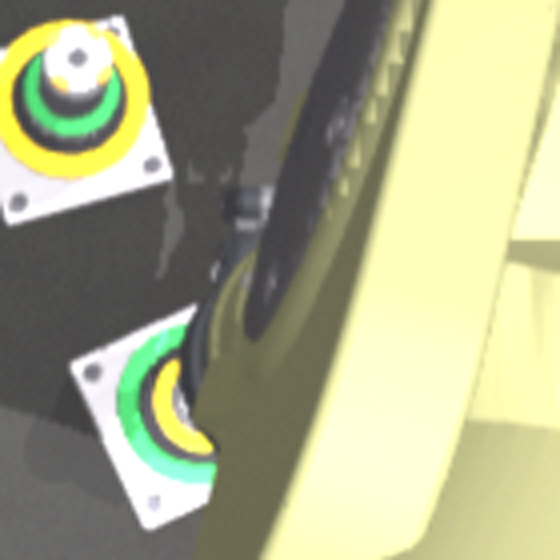

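```bash
python3 -m inch '{"linear":[[0,0,0.03],[0,0,0.03],[0,0,0.03],[0,0,0.03],[0,0,0.03],[0,0,0.03],[0,0,0.03],[0,0,0.03]],"turn":[0,0,0,0,0,0,0,0]}' 1 20
python3 -m inch '{"linear":[[0,0,0],[0,0,0],[0,0,0],[0,0,0]],"turn":[0,0,0,0]}' 1 20
python3 - <<'E'
from h import *
im=capture("side");c=im[90:250,270:470]
cv2.imwrite("pics/s6.png",cv2.resize(c[:,:,::-1],None,fx=3,fy=3,interpolation=cv2.INTER_CUBIC))
p=observe()["position"];print(p)
for d in((0,0,0),(0,0,13)): print((proj("side",p+d)-[270,90])*3)
E
```

```text
t: 2.77
position: [462.6, -157.3, 188.5]
orientation: [-2.222, -2.22, 0.001]
contact_force: [0.4, -0.7, -0.4]
grip_width: -0.1
finger_force: 0.0
t: 3.1
position: [462.9, -157.5, 188.9]
orientation: [-2.222, -2.22, 0.0]
contact_force: [0.2, 0.5, 0.4]
grip_width: 0.3
finger_force: 0.0
[ 462.87196656 -157.4728877   188.88213934]
[269.53624711 181.7632125 ]
[272.05809906 163.10455477]
```

View pics/s6.png

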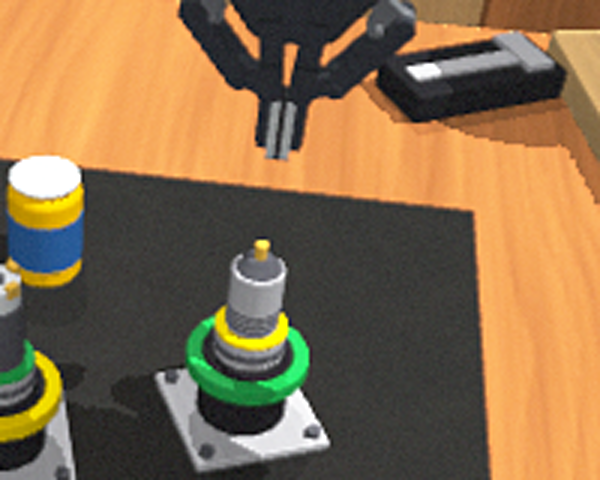

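The closed tip is at crop (278,158) against a prediction of (270,182), so the offset is constant at about (+3,−8) px. I'll triangulate the +x knuckle seen in both earlier views: top (250,205) and side (200,15).

Run:
```python
from h import *
for tp in((235,205),(250,205),(265,205)):
  for sp in((182,5),(200,15),(165,95)):
    a=(290+tp[0]/4,180+tp[1]/4);b=(270+sp[0]/3,90+sp[1]/3)
    X=tri(a,b);print(tp,sp,X.round(1),(proj("top",X)-a).round(1),(proj("side",X)-b).round(1))
# tin & pots check of side camera: mat corners / tin top
print("tin",tri((582*.7,283*.7),(407*.7,214*.7)))
```

```text
(235, 205) (182, 5) [ 520.1 -143.3  302.9] [ 0.  -0.2] [0.2 0. ]
(235, 205) (200, 15) [ 515.4 -143.7  299. ] [-0.1  3.4] [-3.1 -0.8]
(235, 205) (165, 95) [ 528.1 -151.6  243.3] [-0.   0.8] [-0.7 -0.2]
(250, 205) (182, 5) [ 520.6 -149.1  300. ] [ 0.  -0.2] [0.2 0. ]
(250, 205) (200, 15) [ 515.9 -149.5  295.9] [-0.1  3.5] [-3.1 -0.8]
(250, 205) (165, 95) [ 528.7 -158.   239.5] [-0.   0.8] [-0.7 -0.2]
(265, 205) (182, 5) [ 521.1 -155.   297. ] [ 0.  -0.2] [0.1 0. ]
(265, 205) (200, 15) [ 516.4 -155.4  292.9] [-0.1  3.5] [-3.1 -0.8]
(265, 205) (165, 95) [ 529.4 -164.5  235.6] [-0.   0.8] [-0.7 -0.2]
tin [ 623.30134557 -291.06306764   79.19167504]
```

```bash
python3 -m inch '{"linear":[[0,0,0],[0,0,0],[0,0,0],[0,0,0],[0,0,-0.02],[0,0,-0.04],[0,0,-0.06],[0,0,-0.07]],"turn":[0,0,0,0,0,0,0,0]}' 0
python3 -m inch '{"linear":[[0,0,-0.01],[0,0,-0.02],[0,0,-0.025],[0,0,-0.025],[0,0,-0.025]],"turn":[0,0,0,0,0]}' 0
python3 -m inch '{"linear":[[0,0,0],[0,0,0],[0,0,0],[0,0,0],[0,0,0],[0,0,0],[0,0,0],[0,0,0]],"turn":[0,0,0,0,0,0,0,0]}' 1 20
python3 - <<'E'
from h import *
im=capture("side");c=im[90:250,270:470]
cv2.imwrite("pics/s7.png",cv2.resize(c[:,:,::-1],None,fx=3,fy=3,interpolation=cv2.INTER_CUBIC))
p=observe()["position"];print(p)
print((proj("side",p)-[270,90])*3)
E
```

```text
t: 3.82
position: [461.6, -157.0, 116.8]
orientation: [-2.221, -2.219, 0.002]
contact_force: [-0.2, -0.5, -0.9]
grip_width: 85.5
finger_force: 0.0
t: 4.23
position: [463.1, -157.5, 94.1]
orientation: [2.222, 2.22, 0.0]
contact_force: [0.7, 0.2, 0.2]
grip_width: 85.6
finger_force: 0.0
t: 4.9
position: [463.5, -157.6, 94.4]
orientation: [2.222, 2.22, 0.001]
contact_force: [0.4, 0.1, 4.4]
grip_width: 32.4
finger_force: 20.0
[ 463.53824341 -157.61198039   94.3878497 ]
[251.72973084 305.53869097]
```

View pics/s7.png

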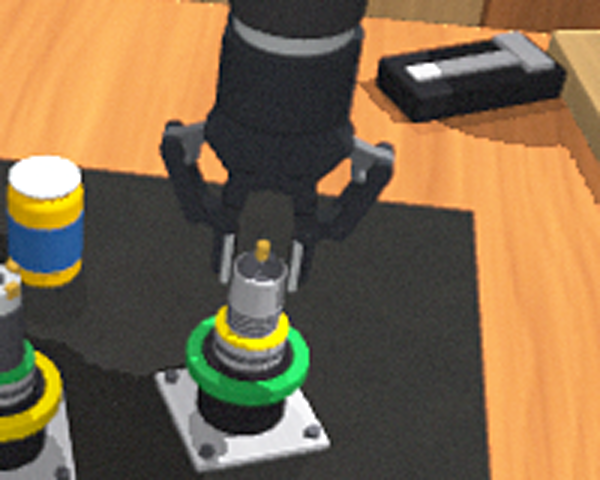

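The fingers sit behind the tool, on the −y side. The 32.4 mm width also says the grip is about 16 mm off in y, and the image says about 20. The real gripper is therefore about 18 mm to −y of the camera frame. I'll open, shift +18 mm in y and regrip.

```bash
python3 -m inch '{"linear":[[0,0,0],[0,0,0],[0,0,0],[0,0,0],[0,0.006,0],[0,0.012,0],[0,0.018,0],[0,0.018,0]],"turn":[0,0,0,0,0,0,0,0]}' 0
python3 -m inch '{"linear":[[0,0,-0.003],[0,0,-0.005],[0,0,-0.005]],"turn":[0,0,0]}' 0
python3 -m inch '{"linear":[[0,0,0],[0,0,0],[0,0,0],[0,0,0],[0,0,0],[0,0,0],[0,0,0],[0,0,0]],"turn":[0,0,0,0,0,0,0,0]}' 1 20
python3 - <<'E'
from h import *
im=capture("side");c=im[130:250,290:430]
cv2.imwrite("pics/s8.png",cv2.resize(c[:,:,::-1],None,fx=4,fy=4,interpolation=cv2.INTER_CUBIC))
p=observe()["position"];print(p,(proj("side",p)-[290,130])*4)
E
```

```text
t: 5.62
position: [462.6, -138.1, 93.8]
orientation: [-2.22, -2.221, -0.0]
contact_force: [-0.7, 0.2, 0.1]
grip_width: 85.5
finger_force: 0.0
t: 5.87
position: [462.6, -139.4, 88.4]
orientation: [-2.222, -2.22, 0.001]
contact_force: [0.5, -0.0, -0.1]
grip_width: 85.1
finger_force: 0.0
t: 6.53
position: [463.4, -139.5, 89.1]
orientation: [2.222, 2.22, 0.001]
contact_force: [1.2, 0.7, 1.0]
grip_width: 27.3
finger_force: 16.6
[ 463.34597597 -139.48697287   89.14284421] [251.67995053 280.33002813]
```

View pics/s8.png

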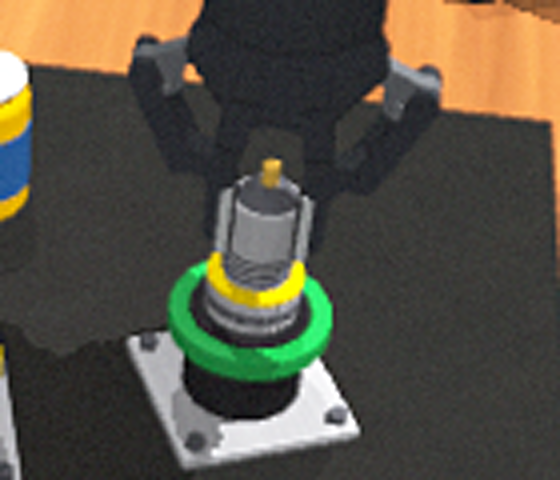

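The width fell to 27.3 mm, so the +y shift was wrong. The first y was right to about 2 mm, and the image offset was vertical: the tips stood about 11 mm higher on the nose than reckoned. I'll go back 20 mm in y and regrip a little lower.

```bash
python3 -m inch '{"linear":[[0,0,0],[0,0,0],[0,0,0],[0,0,0],[0,-0.007,0],[0,-0.014,0],[0,-0.02,0],[0,-0.02,0]],"turn":[0,0,0,0,0,0,0,0]}' 0
python3 -m inch '{"linear":[[0,0,-0.002],[0,0,-0.003],[0,0,-0.003]],"turn":[0,0,0]}' 0
python3 -m inch '{"linear":[[0,0,0],[0,0,0],[0,0,0],[0,0,0],[0,0,0],[0,0,0],[0,0,0],[0,0,0]],"turn":[0,0,0,0,0,0,0,0]}' 1 25
python3 - <<'E'
from h import *
im=capture("side");np.save("pics/s9.npy",im);print(observe())
E
```

```text
t: 7.25
position: [463.0, -160.9, 89.0]
orientation: [2.223, 2.218, -0.0]
contact_force: [0.9, 0.2, 0.3]
grip_width: 85.3
finger_force: 0.0
t: 7.5
position: [462.5, -159.3, 85.5]
orientation: [-2.222, -2.22, 0.0]
contact_force: [-0.1, 1.3, -1.0]
grip_width: 85.5
finger_force: 0.0
t: 8.17
position: [463.4, -159.5, 86.2]
orientation: [2.222, 2.22, 0.001]
contact_force: [1.0, 1.0, 2.1]
grip_width: 33.1
finger_force: 25.1
{'t': 8.2167, 'joints': array([-3.31702773e-01,  1.96279510e-01, -4.95253314e-01,  8.78347609e-01,
        2.49156409e-04,  1.23981968e+00]), 'joint_vel': array([ 5.39491396e-04,  1.02013822e-03, -8.06152812e-04, -3.78599120e-05,
        3.48498246e-04, -1.81431911e-04]), 'joint_efforts': array([-4.29003211e-01, -4.14494348e+01,  2.83879745e+01,  5.33363298e-01,
       -2.81049125e-01, -4.02079066e-03]), 'position': array([ 463.38780662, -159.51087795,   86.18474256]), 'orientation': array([2.22174269e+00, 2.22013026e+00, 9.82524829e-04]), 'contact_force': array([ 0.90487047, -0.79891834,  2.09699054]), 'ft_torque': array([ 0.14724852, -0.26407789, -0.03397264]), 'finger_force': 25.153842394938692, 'grip_width': 32.579131719368284}
```

```bash
python3 -m inch '{"linear":[[0,0,0],[0,0,0],[0,0,0],[0,0,0.005],[0,0,0.012],[0,0,0.022],[0,0,0.032],[0,0,0.042]],"turn":[0,0,0,0,0,0,0,0]}' 1 70
python3 -m inch '{"linear":[[0,0,0.015],[0,0,0.03],[0,0,0.043],[0,0,0.043],[0,0,0.043]],"turn":[0,0,0,0,0]}' 1 70
python3 - <<'E'
from h import *
im=capture("side");np.save("pics/s10.npy",im);c=im[90:260,270:440]
cv2.imwrite("pics/s10.png",cv2.resize(c[:,:,::-1],None,fx=3,fy=3,interpolation=cv2.INTER_CUBIC));print(observe())
E
```

```text
t: 8.88
position: [462.3, -159.4, 128.7]
orientation: [-2.222, -2.22, 0.001]
contact_force: [-0.3, 0.0, -5.7]
grip_width: 31.5
finger_force: 70.2
t: 9.3
position: [463.6, -159.7, 171.9]
orientation: [2.221, 2.219, 0.001]
contact_force: [-0.2, -0.1, -5.1]
grip_width: 31.2
finger_force: 70.2
{'t': 9.35, 'joints': array([-3.31818844e-01,  1.26659003e-01, -3.71016061e-01,  1.07287417e+00,
       -2.46445499e-05,  1.23987431e+00]), 'joint_vel': array([ 1.17796929e-03,  1.38736711e-02, -2.22736789e-02, -3.66061599e-03,
        8.66977458e-05,  8.34463629e-04]), 'joint_efforts': array([-3.28398142e-03, -4.46337533e+01,  3.61063921e+01, -2.43344705e-02,
        5.30842211e-03,  1.20258892e-04]), 'position': array([ 462.8129477 , -159.47528567,  170.92023415]), 'orientation': array([2.22227264e+00, 2.22028053e+00, 1.35430202e-04]), 'contact_force': array([ 0.5790961 ,  0.17994594, -6.2157359 ]), 'ft_torque': array([ 0.00705602, -0.02545707, -0.01147398]), 'finger_force': 70.20812344970182, 'grip_width': 31.16761103263483}
```

View pics/s10.png

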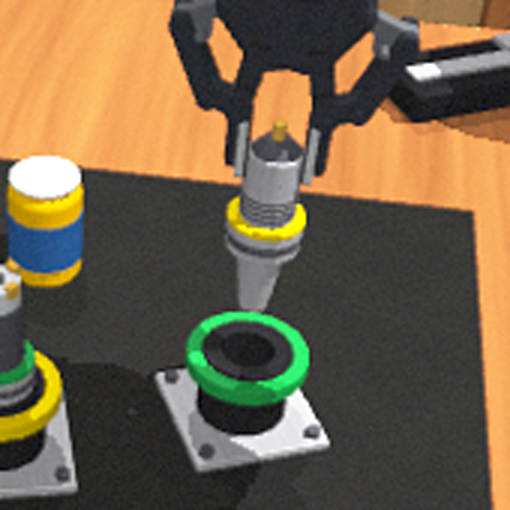

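The yellow tool is lifted upright (foot about (252,305), green pot now empty). Moving it to the grey pot by the measured shift (−17,+175).

```bash
python3 -m inch '{"linear":[[-0.001,0.012,0],[-0.004,0.037,0],[-0.007,0.067,0],[-0.01,0.1,0],[-0.013,0.13,0],[-0.015,0.155,0],[-0.017,0.17,0],[-0.017,0.175,0]],"turn":[0,0,0,0,0,0,0,0]}'
python3 -m inch '{"linear":[[0,0,-0.005],[0,0,-0.015],[0,0,-0.025],[0,0,-0.03],[0,0,-0.03]],"turn":[0,0,0,0,0]}'
python3 - <<'E'
from h import *
im=capture("side");np.save("pics/s11.npy",im);print(observe()["position"])
e=ring(im,"yellow",proj("side",(446,16,132)),28);print(e,proj("side",(446,16,130)))
a=np.load("pics/s10.npy");e=ring(a,"yellow",proj("side",(462.5,-159,160)),28);print(e,proj("side",(462.5,-159,160)))
E
```

```text
t: 10.02
position: [444.1, 18.3, 169.9]
orientation: [-2.217, -2.222, 0.001]
contact_force: [0.1, -1.2, -6.2]
grip_width: 31.5
finger_force: 70.2
t: 10.43
position: [444.2, 14.7, 138.7]
orientation: [-2.222, -2.217, 0.005]
contact_force: [0.3, -1.3, -6.2]
grip_width: 31.5
finger_force: 70.2
[444.78117431  14.81100743 139.62103359]
((360.0111083984375, 245.81707763671875), (22.832609176635742, 30.820940017700195), 99.42914581298828) [358.33097015 245.98746148]
((358.2778015136719, 161.4140625), (16.80912971496582, 26.768688201904297), 96.31832885742188) [358.31612977 163.45038251]
```

```bash
python3 -m inch '{"linear":[[0,0,-0.005],[0,0,-0.01],[0,0,-0.015],[0,0,-0.02],[0,0,-0.025],[0,0,-0.03]],"turn":[0,0,0,0,0,0]}'
python3 -m inch '{"linear":[[0,0,-0.003],[0,0,-0.006],[0,0,-0.009],[0,0,-0.012]],"turn":[0,0,0,0]}'
```

```text
t: 10.98
position: [445.8, 15.5, 110.4]
orientation: [-2.222, -2.221, 0.0]
contact_force: [0.1, -0.1, -5.2]
grip_width: 31.5
finger_force: 70.3
t: 11.32
position: [446.0, 15.6, 98.7]
orientation: [2.222, 2.22, 0.0]
contact_force: [-0.1, 0.9, -5.2]
grip_width: 31.0
finger_force: 70.2
```

```bash
python3 -m inch '{"linear":[[0,0,-0.003],[0,0,-0.006],[0,0,-0.008],[0,0,-0.008]],"turn":[0,0,0,0]}'
python3 -m inch '{"linear":[[0,0,-0.001],[0,0,-0.002],[0,0,-0.003],[0,0,-0.004],[0,0,-0.004],[0,0,-0.004]],"turn":[0,0,0,0,0,0]}'
```

```text
t: 11.65
position: [446.5, 15.8, 90.8]
orientation: [2.222, 2.22, 0.002]
contact_force: [1.7, 1.1, -6.4]
grip_width: 31.4
finger_force: 70.2
t: 12.15
position: [446.7, 15.7, 87.2]
orientation: [2.222, 2.22, 0.002]
contact_force: [4.3, 2.9, -3.1]
grip_width: 31.2
finger_force: 70.5
```

```bash
python3 -m inch '{"linear":[[0.001,0.001,0],[0.001,0.001,-0.001],[0.001,0.001,-0.0015],[0.001,0.001,-0.0015]],"turn":[0,0,0,0]}'
```

```text
t: 12.48
position: [447.3, 16.6, 86.4]
orientation: [2.222, 2.22, 0.001]
contact_force: [0.4, 1.9, 7.4]
grip_width: 31.4
finger_force: 71.5
```

```bash
python3 -m inch '{"linear":[[0,0,0],[0,0,0],[0,0,0],[0,0,0],[0,0,0.015],[0,0,0.04],[0,0,0.07],[0,0,0.085]],"turn":[0,0,0,0,0,0,0,0]}' 0
python3 -m inch '{"linear":[[0.02,-0.013,0],[0.05,-0.033,0],[0.08,-0.053,0],[0.11,-0.073,0],[0.14,-0.093,0],[0.16,-0.106,0],[0.1685,-0.112,0],[0.1685,-0.112,0]],"turn":[0,0,0,0,0,0,0,0]}' 0
python3 -m inch '{"linear":[[0,0,-0.02],[0,0,-0.045],[0,0,-0.065],[0,0,-0.08],[0,0,-0.0845],[0,0,-0.0845]],"turn":[0,0,0,0,0,0]}' 0
python3 -m inch '{"linear":[[0,0,0],[0,0,0],[0,0,0],[0,0,0],[0,0,0],[0,0,0],[0,0,0],[0,0,0]],"turn":[0,0,0,0,0,0,0,0]}' 1 25
```

```text
t: 13.15
position: [447.6, 16.4, 172.9]
orientation: [2.221, 2.219, 0.002]
contact_force: [0.3, 0.2, -0.0]
grip_width: 85.8
finger_force: 0.0
t: 13.82
position: [616.3, -96.8, 169.3]
orientation: [-2.224, -2.218, 0.001]
contact_force: [-0.5, -0.5, 0.2]
grip_width: 85.4
finger_force: 0.0
t: 14.32
position: [613.0, -94.5, 84.6]
orientation: [-2.219, -2.219, 0.003]
contact_force: [0.4, -0.6, 0.2]
grip_width: 85.5
finger_force: 0.0
t: 14.98
position: [616.0, -95.6, 87.0]
orientation: [2.222, 2.22, 0.001]
contact_force: [-1.2, 0.9, 5.5]
grip_width: 33.0
finger_force: 24.9
```

```bash
python3 -m inch '{"linear":[[0,0,0],[0,0,0],[0,0,0],[0,0,0.005],[0,0,0.012],[0,0,0.022],[0,0,0.032],[0,0,0.042]],"turn":[0,0,0,0,0,0,0,0]}' 1 70
python3 -m inch '{"linear":[[0,0,0.015],[0,0,0.03],[0,0,0.043],[0,0,0.043]],"turn":[0,0,0,0]}'
python3 -m inch '{"linear":[[-0.012,-0.005,0],[-0.035,-0.014,0],[-0.065,-0.027,0],[-0.095,-0.04,0],[-0.12,-0.05,0],[-0.14,-0.058,0],[-0.1525,-0.0635,0],[-0.1525,-0.0635,0]],"turn":[0,0,0,0,0,0,0,0]}'
python3 -m inch '{"linear":[[0,0,-0.01],[0,0,-0.02],[0,0,-0.03],[0,0,-0.037],[0,0,-0.044],[0,0,-0.051],[0,0,-0.058],[0,0,-0.058]],"turn":[0,0,0,0,0,0,0,0]}'
python3 -m inch '{"linear":[[0,0,-0.004],[0,0,-0.008],[0,0,-0.012],[0,0,-0.015],[0,0,-0.015]],"turn":[0,0,0,0,0]}'
```

```text
t: 15.65
position: [615.1, -95.5, 128.6]
orientation: [-2.222, -2.22, 0.001]
contact_force: [-0.3, -0.4, -5.4]
grip_width: 31.4
finger_force: 70.2
t: 15.98
position: [617.4, -95.8, 174.8]
orientation: [2.219, 2.217, 0.005]
contact_force: [0.6, -0.1, -6.0]
grip_width: 31.4
finger_force: 70.3
t: 16.65
position: [460.0, -159.7, 170.7]
orientation: [-2.224, -2.218, 0.003]
contact_force: [-0.7, 1.0, -5.8]
grip_width: 31.5
finger_force: 70.9
t: 17.32
position: [461.9, -158.5, 111.2]
orientation: [-2.221, -2.219, 0.002]
contact_force: [-0.4, 0.8, -5.7]
grip_width: 31.2
finger_force: 70.9
t: 17.73
position: [462.5, -158.9, 97.3]
orientation: [-2.222, -2.22, 0.001]
contact_force: [-0.9, -0.2, -6.4]
grip_width: 31.3
finger_force: 70.9
```

```bash
python3 -m inch '{"linear":[[0,0,-0.003],[0,0,-0.005],[0,0,-0.007],[0,0,-0.008],[0,0,-0.008]],"turn":[0,0,0,0,0]}'
python3 -m inch '{"linear":[[0,0,-0.001],[0,0,-0.002],[0,0,-0.003],[0,0,-0.004],[0,0,-0.004],[0,0,-0.004]],"turn":[0,0,0,0,0,0]}'
```

```text
t: 18.15
position: [463.2, -159.0, 89.8]
orientation: [2.222, 2.22, 0.001]
contact_force: [1.3, 0.1, -6.8]
grip_width: 31.3
finger_force: 70.9
t: 18.65
position: [463.6, -158.9, 87.3]
orientation: [2.221, 2.22, 0.002]
contact_force: [-1.8, 2.2, 5.9]
grip_width: 31.3
finger_force: 72.3
```

```bash
python3 -m inch '{"linear":[[0,0,0],[0,0,0],[0,0,0],[0,0,0],[0,0,0.015],[0,0,0.04],[0,0,0.07],[0,0,0.085]],"turn":[0,0,0,0,0,0,0,0]}' 0
python3 -m inch '{"linear":[[-0.001,0.015,0],[-0.004,0.045,0],[-0.007,0.08,0],[-0.01,0.115,0],[-0.013,0.145,0],[-0.015,0.167,0],[-0.016,0.1755,0],[-0.016,0.1755,0]],"turn":[0,0,0,0,0,0,0,0]}' 0
python3 -m inch '{"linear":[[0,0,-0.02],[0,0,-0.045],[0,0,-0.065],[0,0,-0.08],[0,0,-0.085],[0,0,-0.085]],"turn":[0,0,0,0,0,0]}' 0
python3 -m inch '{"linear":[[0,0,0],[0,0,0],[0,0,0],[0,0,0],[0,0,0],[0,0,0],[0,0,0],[0,0,0]],"turn":[0,0,0,0,0,0,0,0]}' 1 25
python3 -m inch '{"linear":[[0,0,0],[0,0,0],[0,0,0],[0,0,0.005],[0,0,0.012],[0,0,0.022],[0,0,0.032],[0,0,0.042]],"turn":[0,0,0,0,0,0,0,0]}' 1 70
python3 -m inch '{"linear":[[0,0,0.015],[0,0,0.03],[0,0,0.043],[0,0,0.043]],"turn":[0,0,0,0]}'
python3 -m inch '{"linear":[[0.012,-0.008,0],[0.04,-0.026,0],[0.075,-0.05,0],[0.11,-0.073,0],[0.14,-0.093,0],[0.16,-0.106,0],[0.1685,-0.112,0],[0.1685,-0.112,0]],"turn":[0,0,0,0,0,0,0,0]}'
python3 -c "
from h import *
im=capture('side')
for c,X in(('yellow',(615,-95,55)),):
  e=ring(im,c,proj('side',X),34);print(e)"
```

```text
t: 19.32
position: [464.0, -159.4, 173.8]
orientation: [2.221, 2.219, 0.002]
contact_force: [1.0, -0.8, 0.1]
grip_width: 85.2
finger_force: 0.0
t: 19.98
position: [446.7, 17.9, 170.9]
orientation: [-2.219, -2.224, 0.0]
contact_force: [-0.2, -0.2, -0.2]
grip_width: 85.5
finger_force: 0.0
t: 20.48
position: [445.8, 15.4, 84.7]
orientation: [-2.223, -2.218, 0.004]
contact_force: [-0.1, 0.2, -0.0]
grip_width: 85.7
finger_force: 0.0
t: 21.15
position: [447.9, 16.6, 86.8]
orientation: [2.221, 2.22, 0.002]
contact_force: [-0.1, -1.0, 6.0]
grip_width: 32.6
finger_force: 24.9
t: 21.82
position: [446.1, 16.5, 128.6]
orientation: [-2.222, -2.22, 0.002]
contact_force: [-0.0, -0.1, -5.2]
grip_width: 31.0
finger_force: 70.2
t: 22.15
position: [448.6, 16.6, 174.0]
orientation: [2.22, 2.218, 0.005]
contact_force: [1.5, -0.5, -5.1]
grip_width: 31.3
finger_force: 70.3
t: 22.82
position: [617.0, -97.6, 168.9]
orientation: [-2.224, -2.218, 0.002]
contact_force: [0.2, 0.4, -6.3]
grip_width: 31.3
finger_force: 70.9
((269.1617736816406, 220.26438903808594), (33.67524337768555, 42.423851013183594), 87.16497802734375)
```

```bash
python3 -m inch '{"linear":[[0,0,-0.01],[0,0,-0.02],[0,0,-0.03],[0,0,-0.037],[0,0,-0.044],[0,0,-0.051],[0,0,-0.058],[0,0,-0.058]],"turn":[0,0,0,0,0,0,0,0]}'
python3 -m inch '{"linear":[[0,0,-0.004],[0,0,-0.008],[0,0,-0.012],[0,0,-0.015],[0,0,-0.015]],"turn":[0,0,0,0,0]}'
python3 -m inch '{"linear":[[0,0,-0.003],[0,0,-0.005],[0,0,-0.007],[0,0,-0.008],[0,0,-0.008]],"turn":[0,0,0,0,0]}'
python3 -m inch '{"linear":[[0,0,-0.001],[0,0,-0.002],[0,0,-0.003],[0,0,-0.004],[0,0,-0.004],[0,0,-0.004]],"turn":[0,0,0,0,0,0]}'
```

```text
t: 23.53
position: [614.3, -95.2, 111.2]
orientation: [-2.221, -2.219, 0.002]
contact_force: [-0.3, 0.0, -5.3]
grip_width: 31.3
finger_force: 70.9
t: 23.95
position: [614.9, -95.4, 97.1]
orientation: [-2.222, -2.22, 0.001]
contact_force: [-0.3, 0.2, -5.9]
grip_width: 31.1
finger_force: 70.9
t: 24.37
position: [615.3, -95.6, 89.7]
orientation: [2.222, 2.22, -0.001]
contact_force: [0.5, -0.1, -5.3]
grip_width: 31.0
finger_force: 70.9
t: 24.87
position: [615.7, -95.9, 87.1]
orientation: [2.222, 2.219, 0.0]
contact_force: [-2.9, -2.7, 5.7]
grip_width: 31.4
finger_force: 72.1
```

```bash
python3 -m inch '{"linear":[[0,0,0],[0,0,0],[0,0,0],[0,0,0],[0,0,0.015],[0,0,0.04],[0,0,0.07],[0,0,0.085]],"turn":[0,0,0,0,0,0,0,0]}' 0
python3 -m inch '{"linear":[[-0.01,0.018,0],[-0.026,0.049,0],[-0.043,0.08,0],[-0.06,0.111,0],[-0.077,0.142,0]],"turn":[0,0,0,0,0]}' 0
python3 -m inch '{"linear":[[-0.017,0.031,0],[-0.034,0.062,0],[-0.051,0.093,0],[-0.065,0.121,0],[-0.0735,0.136,0],[-0.0765,0.141,0],[-0.0765,0.141,0]],"turn":[0,0,0,0,0,0,0]}' 0
python3 -m inch '{"linear":[[0,0,-0.02],[0,0,-0.045],[0,0,-0.065],[0,0,-0.08],[0,0,-0.085],[0,0,-0.085]],"turn":[0,0,0,0,0,0]}' 0
python3 -m inch '{"linear":[[0,0,0],[0,0,0],[0,0,0],[0,0,0],[0,0,0],[0,0,0],[0,0,0],[0,0,0]],"turn":[0,0,0,0,0,0,0,0]}' 1 25
python3 -c "
from h import *
print(observe()['joints'],observe()['ft_torque'])"
```

```text
t: 25.53
position: [616.7, -95.5, 174.1]
orientation: [2.22, 2.219, 0.004]
contact_force: [1.4, 0.4, 1.4]
grip_width: 85.9
finger_force: 0.0
t: 25.95
position: [537.6, 47.8, 170.9]
orientation: [-2.223, -2.22, -0.001]
contact_force: [0.8, 1.4, -0.1]
grip_width: 85.6
finger_force: 0.0
t: 26.53
position: [461.3, 188.7, 171.0]
orientation: [-2.219, -2.223, -0.0]
contact_force: [-0.1, 0.2, 0.3]
grip_width: 85.4
finger_force: 0.0
t: 27.03
position: [461.4, 186.2, 84.6]
orientation: [-2.223, -2.218, 0.004]
contact_force: [0.3, 0.2, -0.2]
grip_width: 85.5
finger_force: 0.0
t: 27.7
position: [462.8, 187.7, 86.9]
orientation: [2.221, 2.22, 0.003]
contact_force: [-0.3, -0.7, 6.2]
grip_width: 32.8
finger_force: 24.8
[ 3.85714050e-01  2.11050644e-01 -4.74633553e-01  8.83102547e-01
 -4.66097445e-04  1.95726047e+00] [-0.1741701   0.00407096  0.04340237]
```

```bash
python3 -m inch '{"linear":[[0,0,0],[0,0,0],[0,0,0],[0,0,0.005],[0,0,0.012],[0,0,0.022],[0,0,0.032],[0,0,0.042]],"turn":[0,0,0,0,0,0,0,0]}' 1 70
python3 -m inch '{"linear":[[0,0,0.015],[0,0,0.03],[0,0,0.043],[0,0,0.043]],"turn":[0,0,0,0]}'
python3 -m inch '{"linear":[[-0.001,-0.012,0],[-0.004,-0.037,0],[-0.007,-0.07,0],[-0.01,-0.105,0],[-0.013,-0.135,0],[-0.015,-0.157,0],[-0.015,-0.171,0],[-0.015,-0.171,0]],"turn":[0,0,0,0,0,0,0,0]}'
python3 -m inch '{"linear":[[0,0,-0.01],[0,0,-0.02],[0,0,-0.03],[0,0,-0.037],[0,0,-0.044],[0,0,-0.051],[0,0,-0.058],[0,0,-0.058]],"turn":[0,0,0,0,0,0,0,0]}'
python3 -m inch '{"linear":[[0,0,-0.004],[0,0,-0.008],[0,0,-0.012],[0,0,-0.015],[0,0,-0.015]],"turn":[0,0,0,0,0]}'
python3 -m inch '{"linear":[[0,0,-0.003],[0,0,-0.005],[0,0,-0.007],[0,0,-0.008],[0,0,-0.008]],"turn":[0,0,0,0,0]}'
python3 -m inch '{"linear":[[0,0,-0.001],[0,0,-0.002],[0,0,-0.003],[0,0,-0.004],[0,0,-0.004],[0,0,-0.004]],"turn":[0,0,0,0,0,0]}'
```

```text
t: 28.37
position: [461.4, 187.4, 128.7]
orientation: [-2.222, -2.22, 0.001]
contact_force: [0.4, 0.6, -5.5]
grip_width: 31.5
finger_force: 70.2
t: 28.7
position: [463.7, 188.3, 174.3]
orientation: [2.221, 2.219, 0.007]
contact_force: [0.9, 0.6, -5.6]
grip_width: 31.3
finger_force: 70.3
t: 29.37
position: [445.6, 13.4, 170.2]
orientation: [2.226, 2.216, -0.004]
contact_force: [0.4, 0.8, -6.8]
grip_width: 31.1
finger_force: 70.2
t: 30.03
position: [446.0, 16.8, 111.4]
orientation: [-2.221, -2.22, 0.002]
contact_force: [0.3, 0.7, -6.9]
grip_width: 31.5
finger_force: 70.3
t: 30.45
position: [447.3, 16.9, 97.6]
orientation: [-2.222, -2.221, -0.002]
contact_force: [2.0, 1.3, -6.7]
grip_width: 31.3
finger_force: 70.3
t: 30.87
position: [447.8, 17.0, 90.2]
orientation: [2.222, 2.22, 0.003]
contact_force: [2.5, 4.0, -3.9]
grip_width: 31.2
finger_force: 70.6
t: 31.37
position: [448.3, 17.8, 87.6]
orientation: [-2.222, -2.221, -0.006]
contact_force: [-2.1, 6.8, 10.1]
grip_width: 31.1
finger_force: 72.0
```

```bash
python3 -m inch '{"linear":[[0,0.001,0],[0,0.001,0],[0,0.001,0],[0,0.001,0]],"turn":[0,0,0,0]}'
python3 -m inch '{"linear":[[0,0,0],[0,0,0],[0,0,0],[0,0,0],[0,0,0.015],[0,0,0.04],[0,0,0.07],[0,0,0.085]],"turn":[0,0,0,0,0,0,0,0]}' 0
python3 -m inch '{"linear":[[0.015,0.005,0],[0.045,0.015,0],[0.075,0.026,0],[0.105,0.036,0],[0.135,0.046,0],[0.153,0.052,0],[0.162,0.055,0],[0.162,0.055,0]],"turn":[0,0,0,0,0,0,0,0]}' 0
python3 -m inch '{"linear":[[0,0,-0.02],[0,0,-0.045],[0,0,-0.065],[0,0,-0.08],[0,0,-0.085],[0,0,-0.085]],"turn":[0,0,0,0,0,0]}' 0
python3 -m inch '{"linear":[[0,0,0],[0,0,0],[0,0,0],[0,0,0],[0,0,0],[0,0,0],[0,0,0],[0,0,0]],"turn":[0,0,0,0,0,0,0,0]}' 1 25
python3 -c "
from h import *
im=capture('side')
print(ring(im,'red',proj('side',(446.5,16.5,75)),28),proj('side',(446.5,16.5,75)))"
```

```text
t: 31.7
position: [448.2, 18.4, 87.4]
orientation: [2.221, 2.22, 0.005]
contact_force: [-0.4, 4.5, 7.6]
grip_width: 31.4
finger_force: 71.8
t: 32.37
position: [447.7, 17.2, 173.5]
orientation: [2.221, 2.219, 0.002]
contact_force: [1.0, 0.4, -0.0]
grip_width: 85.5
finger_force: 0.0
t: 33.03
position: [609.9, 72.8, 170.0]
orientation: [-2.222, -2.221, 0.001]
contact_force: [-0.5, -0.0, -0.1]
grip_width: 85.6
finger_force: 0.0
t: 33.53
position: [606.4, 71.8, 84.6]
orientation: [-2.221, -2.219, 0.005]
contact_force: [0.5, -0.7, -0.1]
grip_width: 85.4
finger_force: 0.0
t: 34.2
position: [609.3, 72.6, 87.0]
orientation: [2.222, 2.22, 0.002]
contact_force: [-1.9, 0.8, 6.9]
grip_width: 32.3
finger_force: 25.8
((353.9442138671875, 268.3421936035156), (23.124971389770508, 29.00757598876953), 100.8522720336914) [354.29928991 269.26955609]
```

```bash
python3 -m inch '{"linear":[[0,0,0],[0,0,0],[0,0,0],[0,0,0.005],[0,0,0.012],[0,0,0.022],[0,0,0.032],[0,0,0.042]],"turn":[0,0,0,0,0,0,0,0]}' 1 70
python3 -m inch '{"linear":[[0,0,0.015],[0,0,0.03],[0,0,0.043],[0,0,0.043]],"turn":[0,0,0,0]}'
python3 -m inch '{"linear":[[-0.01,0.008,0],[-0.032,0.025,0],[-0.06,0.047,0],[-0.09,0.07,0],[-0.117,0.091,0],[-0.137,0.107,0],[-0.147,0.1145,0],[-0.147,0.1145,0]],"turn":[0,0,0,0,0,0,0,0]}'
python3 -m inch '{"linear":[[0,0,-0.01],[0,0,-0.02],[0,0,-0.03],[0,0,-0.037],[0,0,-0.044],[0,0,-0.051],[0,0,-0.058],[0,0,-0.058]],"turn":[0,0,0,0,0,0,0,0]}'
python3 -m inch '{"linear":[[0,0,-0.004],[0,0,-0.008],[0,0,-0.012],[0,0,-0.015],[0,0,-0.015]],"turn":[0,0,0,0,0]}'
python3 -m inch '{"linear":[[0,0,-0.003],[0,0,-0.005],[0,0,-0.007],[0,0,-0.008],[0,0,-0.008]],"turn":[0,0,0,0,0]}'
```

```text
t: 34.92
position: [608.6, 72.5, 128.6]
orientation: [-2.222, -2.22, 0.001]
contact_force: [0.4, -0.0, -6.3]
grip_width: 31.4
finger_force: 70.2
t: 35.25
position: [611.0, 72.8, 174.8]
orientation: [2.22, 2.218, 0.007]
contact_force: [0.8, 0.4, -6.0]
grip_width: 31.2
finger_force: 70.3
t: 35.92
position: [458.6, 188.4, 170.4]
orientation: [-2.217, -2.223, 0.002]
contact_force: [-0.4, -0.4, -6.4]
grip_width: 31.2
finger_force: 70.9
t: 36.58
position: [461.0, 186.5, 111.2]
orientation: [-2.222, -2.219, 0.004]
contact_force: [-0.4, -0.4, -5.7]
grip_width: 31.2
finger_force: 70.9
t: 37.0
position: [461.4, 186.9, 97.3]
orientation: [-2.222, -2.22, 0.001]
contact_force: [0.0, -0.4, -6.6]
grip_width: 31.5
finger_force: 70.9
t: 37.42
position: [462.1, 187.1, 89.8]
orientation: [2.222, 2.22, 0.0]
contact_force: [1.4, 0.1, -7.1]
grip_width: 31.6
finger_force: 70.9
```

```bash
python3 -m inch '{"linear":[[0,0,-0.001],[0,0,-0.002],[0,0,-0.003],[0,0,-0.004],[0,0,-0.004],[0,0,-0.004]],"turn":[0,0,0,0,0,0]}'
python3 -m inch '{"linear":[[0,0,0],[0,0,0],[0,0,0],[0,0,0],[0,0,0.015],[0,0,0.04],[0,0,0.07],[0,0,0.085]],"turn":[0,0,0,0,0,0,0,0]}' 0
python3 -m inch '{"linear":[[-0.001,-0.015,0],[-0.004,-0.045,0],[-0.007,-0.08,0],[-0.01,-0.115,0],[-0.013,-0.145,0],[-0.0145,-0.163,0],[-0.0145,-0.17,0],[-0.0145,-0.17,0]],"turn":[0,0,0,0,0,0,0,0]}' 0
python3 -m inch '{"linear":[[0,0,-0.02],[0,0,-0.045],[0,0,-0.065],[0,0,-0.08],[0,0,-0.085],[0,0,-0.085]],"turn":[0,0,0,0,0,0]}' 0
python3 -m inch '{"linear":[[0,0,0],[0,0,0],[0,0,0],[0,0,0],[0,0,0],[0,0,0],[0,0,0],[0,0,0]],"turn":[0,0,0,0,0,0,0,0]}' 1 25
```

```text
t: 37.92
position: [462.4, 187.2, 87.3]
orientation: [2.222, 2.22, 0.002]
contact_force: [-1.9, -1.0, 5.9]
grip_width: 30.8
finger_force: 72.3
t: 38.58
position: [463.0, 187.5, 173.8]
orientation: [2.222, 2.22, 0.004]
contact_force: [1.2, 0.6, 0.6]
grip_width: 85.4
finger_force: 0.0
t: 39.25
position: [447.5, 15.9, 171.0]
orientation: [2.225, 2.218, 0.0]
contact_force: [0.5, 0.4, -0.4]
grip_width: 85.3
finger_force: 0.0
t: 39.75
position: [446.4, 18.0, 84.8]
orientation: [-2.219, -2.221, 0.003]
contact_force: [-0.4, 0.3, -0.7]
grip_width: 85.7
finger_force: 0.0
t: 40.42
position: [448.4, 17.1, 86.8]
orientation: [2.222, 2.22, 0.003]
contact_force: [0.4, -0.0, 6.0]
grip_width: 32.9
finger_force: 24.8
```

```bash
python3 -m inch '{"linear":[[0,0,0],[0,0,0],[0,0,0],[0,0,0.005],[0,0,0.012],[0,0,0.022],[0,0,0.032],[0,0,0.042]],"turn":[0,0,0,0,0,0,0,0]}' 1 70
python3 -m inch '{"linear":[[0,0,0.015],[0,0,0.03],[0,0,0.043],[0,0,0.043]],"turn":[0,0,0,0]}'
python3 -m inch '{"linear":[[0.012,0.004,0],[0.037,0.012,0],[0.067,0.023,0],[0.1,0.034,0],[0.13,0.044,0],[0.15,0.051,0],[0.1615,0.0555,0],[0.1615,0.0555,0]],"turn":[0,0,0,0,0,0,0,0]}'
python3 -m inch '{"linear":[[0,0,-0.01],[0,0,-0.02],[0,0,-0.03],[0,0,-0.037],[0,0,-0.044],[0,0,-0.051],[0,0,-0.058],[0,0,-0.058]],"turn":[0,0,0,0,0,0,0,0]}'
python3 -m inch '{"linear":[[0,0,-0.004],[0,0,-0.008],[0,0,-0.012],[0,0,-0.015],[0,0,-0.015]],"turn":[0,0,0,0,0]}'
python3 -m inch '{"linear":[[0,0,-0.003],[0,0,-0.005],[0,0,-0.007],[0,0,-0.008],[0,0,-0.008]],"turn":[0,0,0,0,0]}'
python3 -m inch '{"linear":[[0,0,-0.001],[0,0,-0.002],[0,0,-0.003],[0,0,-0.004],[0,0,-0.004],[0,0,-0.004]],"turn":[0,0,0,0,0,0]}'
```

```text
t: 41.08
position: [446.7, 16.9, 128.6]
orientation: [-2.222, -2.22, 0.002]
contact_force: [0.6, -0.5, -6.6]
grip_width: 31.3
finger_force: 70.3
t: 41.42
position: [449.1, 17.1, 174.0]
orientation: [2.22, 2.218, 0.005]
contact_force: [-0.3, 0.4, -5.8]
grip_width: 31.0
finger_force: 70.4
t: 42.08
position: [611.4, 73.9, 168.9]
orientation: [-2.221, -2.221, -0.0]
contact_force: [1.3, 0.8, -5.4]
grip_width: 31.1
finger_force: 71.0
t: 42.75
position: [607.8, 72.3, 111.2]
orientation: [-2.222, -2.219, 0.003]
contact_force: [-1.1, 0.3, -6.6]
grip_width: 30.9
finger_force: 71.0
t: 43.17
position: [608.4, 72.5, 97.2]
orientation: [-2.222, -2.22, 0.001]
contact_force: [-0.7, -0.4, -5.9]
grip_width: 31.3
finger_force: 71.0
t: 43.58
position: [608.9, 72.4, 89.7]
orientation: [2.222, 2.22, -0.0]
contact_force: [0.7, -1.5, -6.5]
grip_width: 31.0
finger_force: 71.0
t: 44.08
position: [609.2, 72.0, 87.2]
orientation: [2.222, 2.219, 0.0]
contact_force: [-3.7, -3.3, 6.3]
grip_width: 31.1
finger_force: 72.2
```

Seated. I'll release, retreat out of view and check everything.

```bash
python3 -m inch '{"linear":[[0,0,0],[0,0,0],[0,0,0],[0,0,0],[0,0,0.015],[0,0,0.04],[0,0,0.075],[0,0,0.11]],"turn":[0,0,0,0,0,0,0,0]}' 0
python3 -m inch '{"linear":[[-0.02,0.035,0],[-0.04,0.07,0],[-0.06,0.105,0],[-0.08,0.14,0],[-0.1,0.175,0],[-0.115,0.2,0],[-0.12,0.21,0],[-0.12,0.21,0]],"turn":[0,0,0,0,0,0,0,0]}' 0
python3 -m inch '{"linear":[[-0.02,0.02,0],[-0.04,0.04,0],[-0.06,0.06,0],[-0.08,0.08,0],[-0.1,0.1,0],[-0.11,0.11,0],[-0.11,0.11,0],[-0.11,0.11,0]],"turn":[0,0,0,0,0,0,0,0]}' 0
python3 - <<'E'
from h import *
s=capture("side");t=capture("top")
cv2.imwrite("pics/end.png",np.vstack([s[110:420,150:450],t[150:330,120:420]])[:,:,::-1].repeat(1,0)); 
a=cv2.resize(s[120:420,180:430],(500,600));b=cv2.resize(t[150:330,130:430],(300,180))
c=np.zeros((600,800,3),np.uint8);c[:,:500]=a;c[:180,500:]=b;cv2.imwrite("pics/end.png",c[:,:,::-1])
E
```

```text
t: 44.75
position: [608.0, 72.6, 196.2]
orientation: [-2.221, -2.22, 0.002]
contact_force: [1.8, 0.4, -0.3]
grip_width: 85.4
finger_force: 0.0
t: 45.42
position: [487.7, 285.0, 196.0]
orientation: [-2.217, -2.225, -0.001]
contact_force: [-0.4, -0.5, 0.2]
grip_width: 85.2
finger_force: 0.0
t: 46.08
position: [379.5, 392.2, 195.9]
orientation: [2.221, 2.22, 0.0]
contact_force: [0.4, -0.3, -0.0]
grip_width: 85.3
finger_force: 0.0
```

View pics/end.png

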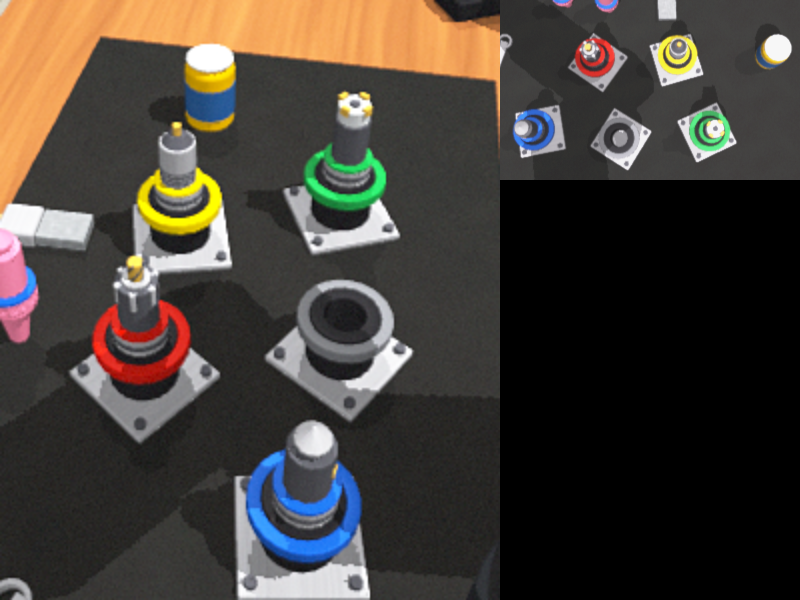

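All four tools stand upright in matching pots: red (140,340), yellow (180,200), green (345,178) and blue (305,505). Grey (345,315) is empty, and the tin (210,85) is untouched.

```bash
python3 -c "
from workcell import *
print(finish_job())"
```

```text
the job is handed in; nothing more can be done
None
```

The job is handed in at about 46 s. All four tools stand upright and seated in the pots matching their rings, the grey pot is empty and the oil tin was not touched; the judge's verdict was not shown.

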